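# Set up the tool stand and hang the try square

### The arm

A 6-joint arm with a two-finger parallel gripper is mounted at the origin on the work surface. World frame = base frame: x ahead of the robot, y to its left, z up, the work surface at z = 0. Lengths are in m, angles in rad, forces in N, time in s.
With the tool pointing down it reaches from about 0.325 to 0.775 m from the base axis. Payload 5.5 kg.
Tool frame: the origin (TCP) lies at the very end of the fingers, on their centre line; the grasp point (between the pads) lies 19 mm behind it (arm.hold_point_z is the distance from the TCP to the grasp point, in m); z points along the fingers, y is the line along which they close (so a half turn about z gives the same grasp; the last joint's range is limited). The gripper opens to 85 mm and grips with 20 to 120 N. Pads are 22 mm wide; open, the fingers measure 114 mm over their backs; the gripper's body (76 mm by 85 mm) begins 54 mm behind the grasp point. The pads swing forward as they close: fully open they stand 13 mm farther back than shut.
Start: joints at [1.203, 0.091, 1.231, -0, 1.82, -0.057], TCP at [0.183, 0.571, 0.231] pointing down, gripper open.
Joint ranges: [-2.87, 2.87], [-0.86, 2.18], [0.17, 2.46], [-1.51, 4.65], [0.06, 2.69], [-2.65, 2.65]. Speed limits (rad/s): [2.57, 2.57, 3.01, 3.14, 3.14, 3.14].

### API

Orientations are given as a unit quaternion [w, x, y, z].
In Python, from rig import arm, viewer gives the robot as it stands.
- The arm moves only by the tool arm_command, never from a script. Its argument "commands" is a list that holds one entry, the list of rows, each a list of 4 numbers: the shift along the tool's x, y, z as a fraction of full scale, then the turn about the tool's z as a fraction of full scale. A call has 1 to 20 rows; each row shifts and turns the commanded pose from where the row before left it, along the tool's axes as they then stand; what a row does not reach is not made up. Full scale, the value 1, is 0.05 m for a shift and 5 degrees for a turn. A row lasts 1/10 s, in which the tool goes at most 50 mm and 8.59 degrees, less where a joint would pass 70% of its speed; a pose out of reach is approached as far as the arm can. A call with a number of a shift or a turn outside -1 to 1 is refused whole. A call with a gripper value outside its range is refused whole. "hand" is the closure, from 0 (fully open) to 1 (shut), set as the call begins (left out, the last holds). The fingers move at their own pace and stop on an object; the grip force is fixed at half the most. Time passes only in rows, so rows that do not move let the fingers close. It gives the time, the measured TCP pose, the force, the opening and the grip force at its end, in the units of the state.
- arm.sense(): the state, without advancing time (a new reading comes with each control period).
- viewer.camera(name): name is "scene" or "top" or "wrist"; returns the picture (480x640x3 uint8, blue, green, red); there is no depth.
- viewer.get_calibration(name): a dict with "fx", "fy", "cx", "cy" (pixels), "xyz" and "orientation" of the camera in the world. Camera axes: x right, y up, looking along -z (the intrinsics and any distortion apply to the point x, -y, -z); pixel columns grow to the right and rows downward; lengths in m; the calibration is good to about 2 mm. A picture is of the moment at which its call begins: read the wrist's pose just before it. get_calibration takes no time and is no camera call; for the wrist camera it gives the pose at the moment of the call.
- arm.hand_in(): hands the job in; it is judged then, once.
The state is a dict: "time": time; "joint_pos": joint angles; "qd": joint speeds; "joint_efforts": joint torques, N m; "tool_pos": TCP position; "ee_rot": TCP orientation; "wrist_force": force on the tool from outside, world axes, zero at the start; "ft_torque": the same for the moment, N m; "opening": finger opening in m; "finger_force": force on a finger pad.
Only numpy, scipy, OpenCV 4.12 (cv2) and the standard library are available. Lean on these libraries where they do the work, as an engineer would, in place of code of your own. Each camera call takes 0.05 s, during which the arm holds its last target. There are 200 camera calls.

### The job

The little wooden tool stand on the puzzle box maker's bench has been knocked over. First stand it upright on the bench again, then lift the try square out of the open vise and hang it by the eye in its stock on the stand's peg, so that it hangs there freely and still. Do not knock about the other things on the bench.

Things in the scene. Friction and masses are not known exactly. Their poses are not given: they have to be found in the camera images.
- stand: wooden stand, 0.34 kg, toppled on the robot's right. Origin: centre of base underside; z up the post, x the way the peg points. Base 90 x 90 x 16 mm, post 18 x 18 mm on its centre up to z = 165. Toppled it lies on a base edge and the post's end: post points about away from the robot, dips 14 degrees, its middle about 27 mm up; peg level, to the robot's left
- peg_root (a point): where the peg's axis leaves the post's +x face: x = 9, y = 0, z = 145 mm in the stand's frame (axes of the stand). The peg is a round steel rod, 8 mm thick
- peg_tip (a point): tip of the peg on its axis: x = 68, y = 0, z = 155 mm in the stand's frame (axes of the stand); with the stand upright the peg rises 10 degrees towards its tip
- square: squat try square, 0.14 kg. Rosewood stock 100 x 20 x 40 mm (x, y, z); steel blade 35 mm wide, 3.5 thick, runs 75 mm down (-z) from the stock's underside at x = -50 to -15. Origin: centre of the stock's underside; x along it, y through its thickness, z up. The stock rests on the vise's jaw tops, 105 mm above the bench, the blade hangs between the jaws
- eye (a point): centre of the eye, a round brass-rimmed hole 21 mm wide straight through the stock along the square's y, at x = -20, y = 0, z = 20 mm in the square's frame (axes of the square); the balance point lies nearly straight below it
- vise: cast-iron vise fixed on the robot's left. Origin: on the bench below the fixed jaw's inner face, middle of the jaws. Jaws 90 mm long along x, tops at 105 mm; fixed jaw y = -30 to 0, sliding jaw 26 mm thick on the +y side of a gap of 8 to 11 mm, handle at y = 105, 20 mm high. The stiff jaw need not be moved; the square's stock lies along the vise's x
- carcass: half-finished open wooden box carcass, 130 x 160 x 70 mm, standing open side up at the far middle of the bench; origin at the centre of its underside; to be left alone
- panel: dark walnut side panel lying flat, 80 x 120 x 9 mm, near the robot; origin at the centre of its underside; to be left alone
- mallet: turned boxwood mallet standing on its round head (74 mm across, 90 mm high), handle up, 187 mm tall in all; origin at the centre of its underside; to be left alone
- jar: white ceramic jar with wooden lid, 60 mm across, 70 mm tall; origin at the centre of its underside; to be left alone
- offcut: wooden block, 60 x 45 x 35 mm; origin at the centre of its underside; to be left alone
- strip: dark wooden strip lying flat, 150 x 16 x 12 mm, between the vise and the stand; origin at the centre of its underside; to be left alone
- cup: terracotta cup, 72 mm across, 85 mm tall; origin at the centre of its underside; to be left alone
Mind the look-alikes: they are no part of the job. Of the things that look like the vise, the largest one is meant.

How it is judged:
By the outcome, as a careful person would: the job done as asked, in the order asked, and still so for the second after the job is handed in, with the robot touching nothing.
It also fails if it takes over 69 s, if anything falls off the work surface, if the arm or the gripper's body presses on something with over 40 N, if the wrist force passes 120 N, or if a joint passes its speed limit or range.

## Working session

There is one attempt and no reset: what is moved stays moved. The work goes in short steps, Python scripts to look and compute and a tool call to move; the robot and the scene stay as the last step left them, time stands still between calls to the robot, and variables do not carry over. Pictures are saved under pics/ and viewed, at most 10 in all, crops included, and the job is handed in when it is done.

Besides the shell and the picture viewer there is one more tool, called as a command line: name --argument value ..., lists and objects as JSON in quotes. arm_command: Moves the arm, as the interface text tells. Shift numbers are shares of 0.05 m and turn numbers shares of 5 degrees, none past 1 either way. Its arguments: {"type":"object","properties":{"commands":{"type":"array"},"hand":{"type":"number"}},"required":["commands"]}

```bash
ls; mkdir -p pics; python3 - <<'E'
from rig import arm, viewer
import cv2
s=arm.sense(); print(s)
for n in ("scene","top"):
    print(n,viewer.get_calibration(n)); cv2.imwrite(f"pics/{n}0.png",viewer.camera(n))
print(viewer.get_calibration("wrist"))
E
```

```text
pics
{'time': 0.0, 'joint_pos': array([ 1.20332917e+00,  9.18647398e-02,  1.23189808e+00,  1.29570055e-05,
        1.81975361e+00, -5.66965452e-02]), 'qd': array([ 0.00023103, -0.00027192, -0.00212688, -0.00096875, -0.00144593,
        0.00164501]), 'joint_efforts': array([-2.11833176e-03, -4.58726764e+01, -4.18012691e+01, -2.69554830e-04,
        1.16561478e-02, -5.63190412e-06]), 'tool_pos': array([0.18337393, 0.5710079 , 0.23014044]), 'ee_rot': array([-2.08612153e-04,  1.54759133e-01,  9.87951763e-01, -9.39011985e-04]), 'wrist_force': array([ 0.0617197 ,  0.32746032, -0.28538113]), 'ft_torque': array([ 0.02787755, -0.04234665, -0.00321125]), 'finger_force': 0.0, 'opening': 0.0855485540183642}
scene {'fx': 559.8262256506351, 'fy': 559.8262256506351, 'cx': 320.2293881840479, 'cy': 231.55945954516054, 'xyz': array([1.33691547, 0.20510617, 1.09723339]), 'orientation': array([0.58111417, 0.21599528, 0.26876742, 0.73716785])}
top {'fx': 598.8884500205961, 'fy': 598.8884500205961, 'cx': 319.47910402652815, 'cy': 237.14332271551297, 'xyz': array([0.37305657, 0.01694577, 1.63686164]), 'orientation': array([ 0.71104633,  0.02855189, -0.04310847, -0.70124144])}
{'fx': 369.4601069257433, 'fy': 369.4601069257433, 'cx': 322.76022376016977, 'cy': 239.8739647886386, 'xyz': array([0.11114873, 0.59369265, 0.37290716]), 'orientation': array([ 0.79845146, -0.12384063, -0.0884943 ,  0.58250109])}
```

View pics/top0.png

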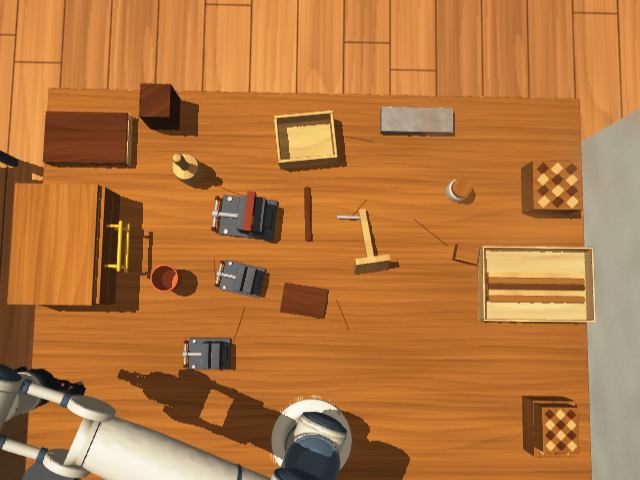

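View pics/scene0.png

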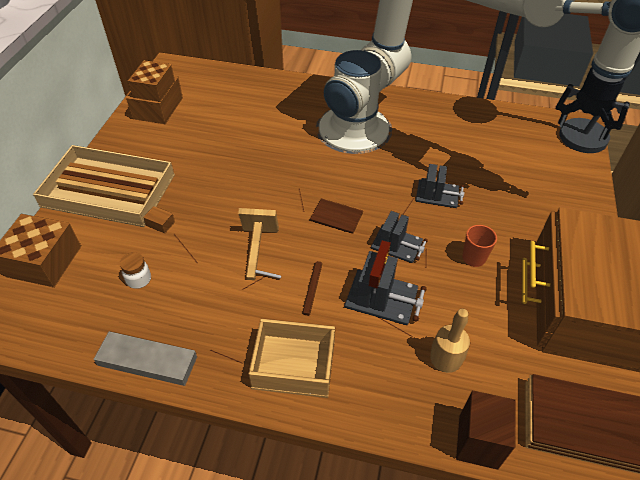

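Candidates for the vise, in the top view, are (246,216), (241,279) and (208,353). The one at (246,216) is the largest and holds the red square. The only stand is at (370,240). I'll check both in a close crop.

```bash
python3 - <<'E'
import cv2,numpy as np
t=cv2.imread("pics/top0.png");s=cv2.imread("pics/scene0.png")
def c(i,x,y):return cv2.resize(i[y:y+72,x:x+96],(400,300),interpolation=cv2.INTER_CUBIC)
cv2.imwrite("pics/c1.png",np.vstack([np.hstack([c(t,325,204),c(t,200,180)]),np.hstack([c(s,215,203),c(s,340,237)])]))
E
```

```text
(no output)
```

View pics/c1.png

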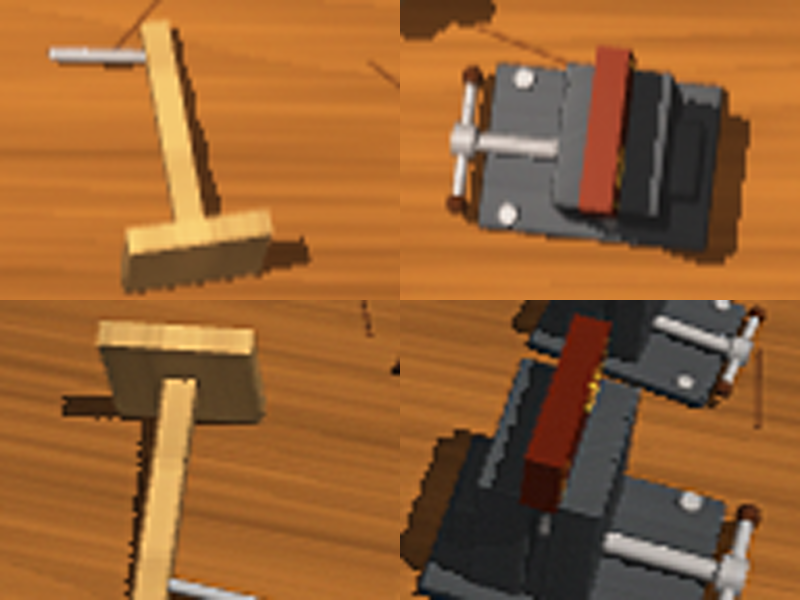

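The crop confirms both choices. The stand is toppled with its peg pointing left, tip at about (337,217) in the top view. The red square sits in the largest vise, with the brass eye on the half nearer the robot, at about (253,221). Next I'll fit coarse poses.

```bash
cat > h.py <<'E'
import numpy as np, cv2
from scipy.spatial.transform import Rotation as R
from scipy.optimize import least_squares
def rot(q): return R.from_quat([q[1],q[2],q[3],q[0]]).as_matrix()
def proj(P,c):
    p=(np.atleast_2d(P)-c['xyz'])@rot(c['orientation']); d=-p[:,2]
    return np.c_[c['fx']*p[:,0]/d+c['cx'], c['cy']-c['fy']*p[:,1]/d]
A=np.arctan2(36,149)
def stand_lying(v):   # v = x,y of the stand origin, yaw of post heading
    h=.045*np.cos(A)+.016*np.sin(A)   # height of origin: edge y=-45,z=16 on bench
    def T(P):
        P=np.atleast_2d(P)/1000.; f=np.array([np.cos(v[2]),np.sin(v[2]),0]); l=np.array([-f[1],f[0],0]); u=np.array([0,0,1.])
        z=np.cos(A)*f-np.sin(A)*u; y=np.sin(A)*f+np.cos(A)*u
        return np.array([v[0],v[1],h])+P@np.array([l,y,z])
    return T
def flat(v,z0):       # yaw of x axis
    def T(P):
        P=np.atleast_2d(P)/1000.; f=np.array([np.cos(v[2]),np.sin(v[2]),0]); l=np.array([-f[1],f[0],0])
        return np.array([v[0],v[1],z0])+P@np.array([f,l,[0,0,1.]])
    return T
def fit(T,obs,x0):    # obs: list of (cam, modelpts, pixels)
    f=lambda v: np.concatenate([(proj(T(v)(m),c)-p).ravel() for c,m,p in obs])
    r=least_squares(f,x0,loss='soft_l1'); return r.x,f(r.x).reshape(-1,2)
E
python3 - <<'E'
from h import *; from rig import viewer
t=viewer.get_calibration("top"); s=viewer.get_calibration("scene")
np.set_printoptions(precision=4,suppress=True)
cr=lambda a,ox,oy: np.array(a,float)*.24+[ox,oy]-.38
mt=np.array([[68,0,155],[9,9,165],[-9,9,165],[45,45,16],[-45,45,16],[45,45,0],[-45,45,0]])
pt=cr([(50,55),(142,25),(170,20),(125,232),(270,210),(128,255),(272,237)],325,204)
ms=np.array([[-45,45,0],[45,45,0],[-45,45,16],[45,45,16],[45,-45,16]])
ps=cr([(97,22),(255,30),(100,45),(256,53),(262,122)],215,203)
v,r=fit(stand_lying,[(t,mt,pt),(s,ms,ps)],[.33,-.12,0]); print("stand",v);print(r)
T=stand_lying(v);print("root,tip",T([[9,0,145],[68,0,155]]))
q=np.array([[50,10,40],[50,-10,40],[-50,-10,40],[-50,10,40]])
pq=cr([(198,46),(234,50),(215,214),(180,211)],200,180)
v,r=fit(lambda v:flat(v,.105),[(t,q,pq)],[.45,.2,0]); print("square",v);print(r)
print("eye",flat(v,.105)([[-20,0,20]]))
E
```

```text
stand [ 0.457  -0.1545  0.1538]
[[ 0.8864 -0.0306]
 [-0.3654 -0.3387]
 [-0.5888 -0.0336]
 [ 0.0418 -0.5557]
 [-0.5658 -0.085 ]
 [ 0.3168 -0.2236]
 [ 0.0628 -0.7411]
 [ 1.3322 -0.9384]
 [-0.0472 -0.5517]
 [-0.3324 -0.7337]
 [-1.0416 -0.317 ]
 [ 0.4908 -0.1609]]
root,tip [[ 0.5949 -0.124   0.0134]
 [ 0.5955 -0.0642  0.0111]]
square [ 0.5888  0.1643 -0.086 ]
[[ 0.3474  0.187 ]
 [-0.3801  0.0301]
 [-0.2022 -0.0646]
 [ 0.2304 -0.1474]]
eye [[0.5689 0.166  0.125 ]]
```

arm_command --commands '[[[-0.6, -0.51, -0.07, 0], [-0.6, -0.51, -0.07, 0], [-0.6, -0.51, -0.07, 0], [-0.6, -0.51, -0.07, 0], [-0.6, -0.51, -0.07, 0], [-0.6, -0.51, -0.07, 0], [-0.6, -0.51, -0.07, 0], [-0.6, -0.51, -0.07, 0], [-0.6, -0.51, -0.07, 0], [-0.6, -0.51, -0.07, 0], [-0.6, -0.51, -0.07, 0], [-0.6, -0.51, -0.07, 0], [-0.6, -0.51, -0.07, 0], [-0.6, -0.51, -0.07, 0], [-0.6, -0.51, -0.07, 0], [-0.6, -0.51, -0.07, 0], [-0.6, -0.51, -0.07, 0], [-0.6, -0.51, -0.07, 0], [-0.6, -0.51, -0.07, 0], [-0.6, -0.51, -0.07, 0]]]'

```text
time: 2.1
tool_pos: [0.5993, -0.0993, 0.3008]
ee_rot: [-0.0, 0.155, 0.988, 0.0]
wrist_force: [0.9, 0.5, -0.2]
opening: 0.0851
finger_force: 0.0
```

arm_command --commands '[[[0, 0, 0, 0.96], [0, 0, 0, 0.96], [0, 0, 0, 0.96], [0, 0, 0, 0.96], [0, 0, 0, 0.96], [0, 0, 0, 0.96], [0, 0, 0, 0.96], [0, 0, 0, 0.96], [0, 0, 0, 0.96], [0, 0, 0, 0.96], [0, 0, 0, 0.96], [0, 0, 0, 0.96], [0, 0, 0, 0.96], [0, 0, 0, 0.96], [0, 0, 0, 0.96], [0, 0, 0, 0], [0, 0, 0, 0]]]'

```text
time: 3.8
tool_pos: [0.5987, -0.0978, 0.3009]
ee_rot: [-0.0, 0.705, 0.709, -0.0]
wrist_force: [0.1, 0.4, -0.5]
opening: 0.0856
finger_force: 0.0
```

```bash
cat >> h.py <<'E'
def axes(s):
    M=rot(s['ee_rot']); return M
def go(s,tgt,yaw=None):   # tool-axis shift in units of 0.05, after an optional turn (deg, tool y heading wanted)
    M=rot(s['ee_rot']); y=np.degrees(np.arctan2(M[1,1],M[0,1]))
    print("t",s['time'],"tcp",s['tool_pos'].round(4),"yaw_y",round(y,2),"open",round(s['opening'],4),"F",s['wrist_force'].round(1),s['finger_force'])
    print("shift units",((np.array(tgt)-s['tool_pos'])@M/.05).round(3), "turn units", None if yaw is None else round(-(yaw-y)/5,2))
E
python3 - <<'E'
from h import *; from rig import arm,viewer
s=arm.sense(); go(s,[.595,-.1015,.1],0); print(s['joint_pos'])
c=viewer.get_calibration("wrist"); img=viewer.camera("wrist"); cv2.imwrite("pics/w1.png",img)
np.save("w1.npy",c)
E
```

```text
t 3.8 tcp [ 0.5987 -0.0978  0.3009] yaw_y 0.32 open 0.0856 F [ 0.1  0.4 -0.5] 0.0
shift units [-0.075 -0.072  4.017] turn units 0.06
[-2.17944594e-01  1.37213438e-01  1.05703018e+00  6.59525224e-06
  1.94807046e+00 -2.23539226e-01]
```

View pics/w1.png

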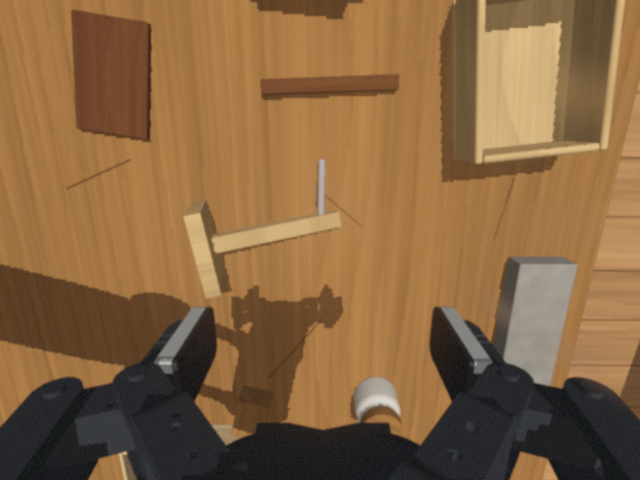

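The wrist view shows the peg from its root at (321,213) to its tip at (321,161), and the post end at (340,219). I'll check these against the fit.

```bash
python3 - <<'E'
from h import *; from rig import arm
np.set_printoptions(precision=4,suppress=True)
c=np.load("w1.npy",allow_pickle=True).item()
T=stand_lying([.457,-.1545,.1538])
print(proj(T([[9,0,145],[68,0,155],[9,9,165],[-9,9,165],[45,45,16],[-45,45,16]]),c))
def ray(px,z):
    d=rot(c['orientation'])@np.array([(px[0]-c['cx'])/c['fx'],-(px[1]-c['cy'])/c['fy'],-1]); return c['xyz']+d*(z-c['xyz'][2])/d[2]
print(ray((321,213),.0134),ray((321.5,160),.0111))
s=arm.sense(); go(s,[.595,-.1015,.004],0)
E
```

```text
[[319.0428 212.5345]
 [319.6961 161.3566]
 [337.0605 210.7082]
 [339.1099 225.27  ]
 [197.7459 211.4295]
 [218.8549 293.414 ]]
[ 0.5972 -0.1246  0.0134] [ 0.5975 -0.0627  0.0111]
t 3.85 tcp [ 0.5987 -0.0978  0.301 ] yaw_y 0.31 open 0.0855 F [ 0.2  0.4 -0.4] 0.0
shift units [-0.075 -0.072  5.939] turn units 0.06
```

arm_command --commands '[[[-0.07, -0.055, 0, 0.06], [0, 0, 0.4, 0], [0, 0, 0.4, 0], [0, 0, 0.4, 0], [0, 0, 0.4, 0], [0, 0, 0.4, 0], [0, 0, 0.4, 0], [0, 0, 0.4, 0], [0, 0, 0.4, 0], [0, 0, 0.4, 0], [0, 0, 0.4, 0], [0, 0, 0.4, 0], [0, 0, 0.4, 0], [0, 0, 0.4, 0], [0, 0, 0.4, 0], [0, 0, 0.16, 0], [0, 0, 0.16, 0], [0, 0, 0, 0], [0, 0, 0, 0]]]'

```text
time: 5.75
tool_pos: [0.5965, -0.1015, 0.0062]
ee_rot: [0.001, 0.708, 0.706, 0.0]
wrist_force: [-0.1, -0.7, -0.5]
opening: 0.0853
finger_force: 0.0
```

arm_command --commands '[[[0, 0, 0, 0], [0, 0, 0, 0], [0, 0, 0, 0], [0, 0, 0, 0], [0, 0, 0, 0], [0, 0, 0, 0], [0, 0, 0, 0], [0, 0, 0, 0], [0, 0, 0, 0], [0, 0, 0, 0], [0, 0, 0, 0], [0, 0, 0, 0]]]' --hand 1

```text
time: 6.95
tool_pos: [0.596, -0.1013, 0.0054]
ee_rot: [-0.0, 0.708, 0.706, 0.0]
wrist_force: [-1.4, 1.7, 2.9]
opening: 0.0051
finger_force: 58.7
```

arm_command --commands '[[[0, -0.035, -0.162, 0], [0, -0.035, -0.162, 0], [0, -0.035, -0.162, 0], [0, -0.035, -0.162, 0], [0, -0.083, -0.185, 0], [0, -0.083, -0.185, 0], [0, -0.083, -0.185, 0], [0, -0.083, -0.185, 0], [0, -0.128, -0.157, 0], [0, -0.128, -0.157, 0], [0, -0.128, -0.157, 0], [0, -0.128, -0.157, 0], [0, 0, 0, 0], [0, 0, 0, 0]]]'

```text
time: 8.35
tool_pos: [0.5471, -0.1012, 0.1066]
ee_rot: [0.001, 0.708, 0.706, 0.0]
wrist_force: [1.4, 0.8, 0.2]
opening: 0.0052
finger_force: 58.9
```

```bash
python3 - <<'E'
from h import *; from rig import arm,viewer
go(arm.sense(),[.396,-.1,.15],0)
a=viewer.camera("scene")[130:330,180:400]; b=viewer.camera("wrist")
cv2.imwrite("pics/m1.png",np.hstack([cv2.resize(a,(440,400)),cv2.resize(b,None,fx=.56,fy=400/480)[:, :360]]))
E
```

```text
t 8.35 tcp [ 0.5471 -0.1012  0.1066] yaw_y -0.11 open 0.0052 F [1.4 0.8 0.2] 58.94282519817352
shift units [ 0.019 -3.021 -0.872] turn units -0.02
```

View pics/m1.png

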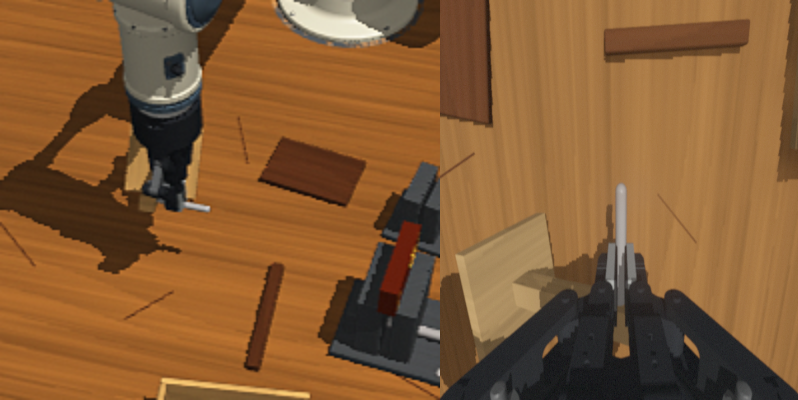

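The peg is held and the stand is swinging up, with its base near the bench. I'll carry on along the arc.

arm_command --commands '[[[0, -0.165, -0.119, 0], [0, -0.165, -0.119, 0], [0, -0.165, -0.119, 0], [0, -0.165, -0.119, 0], [0, -0.19, -0.072, 0], [0, -0.19, -0.072, 0], [0, -0.19, -0.072, 0], [0, -0.19, -0.072, 0], [0, -0.2, -0.02, 0], [0, -0.2, -0.02, 0], [0, -0.2, -0.02, 0], [0, -0.2, -0.02, 0], [0, -0.2, 0, 0], [0, -0.2, 0, 0], [0, -0.2, 0, 0], [0, -0.2, 0, 0], [0, 0, 0, 0], [0, 0, 0, 0]]]'

```text
time: 10.25
tool_pos: [0.3959, -0.101, 0.1484]
ee_rot: [0.0, 0.708, 0.706, 0.0]
wrist_force: [0.3, -0.7, -4.2]
opening: 0.0051
finger_force: 58.7
```

```bash
python3 - <<'E'
from h import *; from rig import arm,viewer
go(arm.sense(),[.396,-.1,.14],0)
a=viewer.camera("scene")[110:310,180:400]; b=viewer.camera("wrist")
cv2.imwrite("pics/m2.png",np.hstack([cv2.resize(a,(440,400)),cv2.resize(b,None,fx=.56,fy=400/480)[:, :360]]))
E
```

```text
t 10.25 tcp [ 0.3959 -0.101   0.1484] yaw_y -0.12 open 0.0051 F [ 0.3 -0.7 -4.2] 58.70410859584808
shift units [0.02  0.002 0.169] turn units -0.02
```

View pics/m2.png

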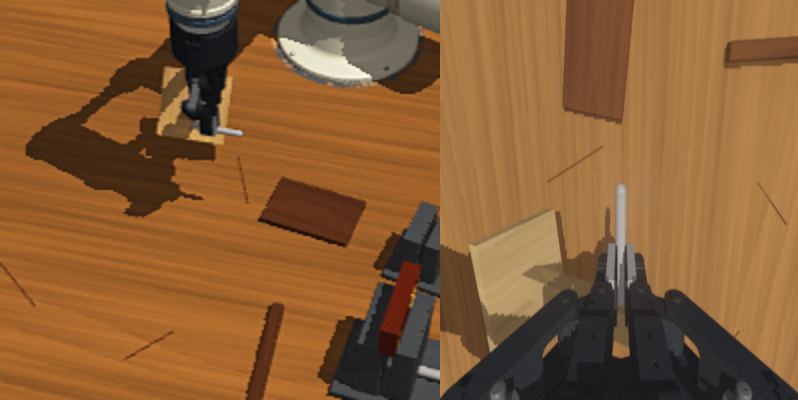

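```bash
python3 - <<'E'
from h import *; from rig import arm,viewer
np.save("w2.npy",viewer.get_calibration("wrist"))
a=viewer.camera("scene")[130:200,250:310]; b=viewer.camera("wrist")[230:430,20:240]
cv2.imwrite("pics/m3.png",np.hstack([cv2.resize(a,(360,420),interpolation=2),cv2.resize(b,(440,400),interpolation=2)] if 0 else [cv2.resize(a,(343,400),interpolation=2),cv2.resize(b,(440,400),interpolation=2)]))
E
```

```text
(no output)
```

View pics/m3.png

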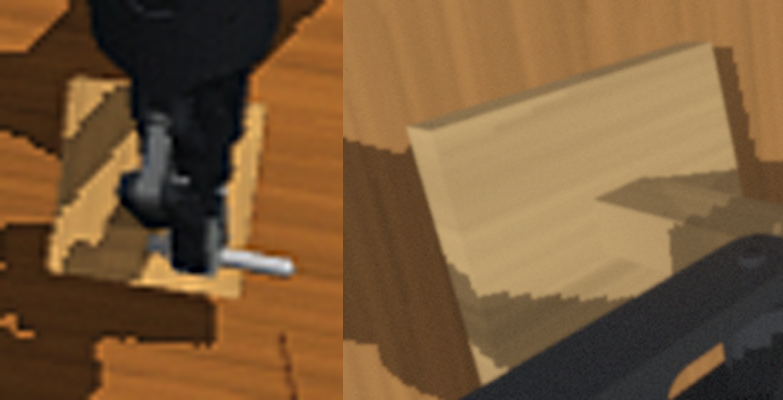

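```bash
python3 - <<'E'
from h import *; from rig import arm,viewer
np.set_printoptions(precision=3,suppress=True)
w=np.load("w2.npy",allow_pickle=True).item(); s=viewer.get_calibration("scene")
def T(v): # rotation vector relative to upright w/ peg along +Y
    M=R.from_rotvec(v[:3]).as_matrix()@np.array([[0,-1,0],[1,0,0],[0,0,1.]])
    return lambda P:(np.atleast_2d(P)-[31,0,148.7])/1000@M.T+v[3:6]
mw=np.array([[45,45,0],[45,45,16],[45,-45,16]]); pw=np.array([(408,125),(433,128),(714,44)])/2.+[20-171.5,230]
ms=np.array([[-45,45,16],[-45,-45,16],[45,45,16],[68,0,155]]); ps=np.array([(72,78),(50,272),(267,103),(292,268)])/5.714+[250,130]
f=lambda v:np.r_[np.concatenate([(proj(T(v)(m),c)-p).ravel() for c,m,p in ((w,mw,pw),(s,ms,ps))]),(v[3:]-[.396,-.101,.155])/.002]
r=least_squares(f,[0,.4,0,.396,-.101,.155],loss='soft_l1'); v=r.x
print(np.degrees(v[:3]),v[3:]); print(r.fun)
b=T(v)([[a,c,0] for a in(45,-45) for c in (45,-45)]);print(b); print(R.from_rotvec(v[:3]).as_matrix()[:,2])
E
```

```text
[-11.108  55.21    3.983] [ 0.397 -0.099  0.154]
[ 0.341 -0.268 -0.605  0.201  0.101 -0.478 -0.695 -0.399 -1.409 -0.875
 -0.883  0.818 -0.74  -0.43   0.406  0.804 -0.552]
[[ 0.249 -0.113  0.106]
 [ 0.3   -0.116  0.033]
 [ 0.262 -0.202  0.118]
 [ 0.313 -0.204  0.045]]
[0.809 0.195 0.555]
```

The tilt is still about 56°, because grip friction holds the stand. I'll raise it and give a few sharp upward starts so its inertia slips it towards plumb.

arm_command --commands '[[[0, 0, -0.5, 0], [0, 0, -0.5, 0], [0, 0, -0.5, 0], [0, 0, 0.8, 0], [0, -0.3, -0.9, 0], [0, 0.3, 0.9, 0], [0, -0.3, -0.9, 0], [0, 0.3, 0.9, 0], [0, -0.3, -0.9, 0], [0, 0.3, 0.9, 0], [0, -0.3, -0.9, 0], [0, 0.3, 0.5, 0], [0, 0, 0, 0], [0, 0, 0, 0]]]'

```text
time: 11.85
tool_pos: [0.3957, -0.1009, 0.2037]
ee_rot: [-0.0, 0.708, 0.707, -0.0]
wrist_force: [-0.6, 0.1, 0.4]
opening: 0.0002
finger_force: 0.0
```

```bash
python3 - <<'E'
from h import *; from rig import arm,viewer
go(arm.sense(),[.396,-.1,.14],0)
np.save("w3.npy",viewer.get_calibration("wrist"))
a=viewer.camera("scene")[110:200,240:320]; b=viewer.camera("wrist")[230:430,20:240]
cv2.imwrite("pics/m4.png",np.hstack([cv2.resize(a,(356,400),interpolation=2),cv2.resize(b,(440,400),interpolation=2)]))
E
```

```text
t 11.85 tcp [ 0.3957 -0.1009  0.2037] yaw_y -0.09 open 0.0002 F [-0.6  0.1  0.4] 0.0
shift units [0.018 0.006 1.273] turn units -0.02
```

View pics/m4.png

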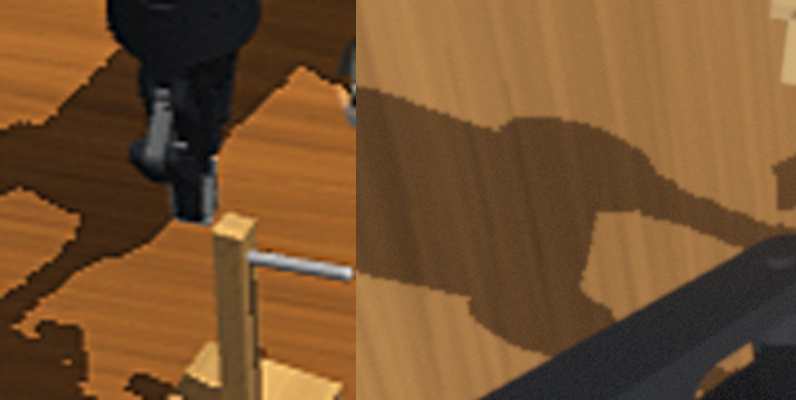

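It slipped out of the pads and landed upright on its base. In the scene view the post top is near (293,163) and the peg points left. I'll clear the arm upwards and go to the square.

arm_command --commands '[[[0, 0, -0.8, 0], [0, 0, -0.8, 0], [0, 0, -0.8, 0], [0.44, 0.355, 0, 0], [0.44, 0.355, 0, 0], [0.44, 0.355, 0, 0], [0.44, 0.355, 0, 0], [0.44, 0.355, 0, 0], [0.44, 0.355, 0, 0], [0.44, 0.355, 0, 0], [0.44, 0.355, 0, 0], [0.44, 0.355, 0, 0], [0.44, 0.355, 0, 0], [0.44, 0.355, 0, 0], [0.44, 0.355, 0, 0]]]' --hand 0

```text
time: 13.45
tool_pos: [0.6101, 0.1635, 0.3246]
ee_rot: [0.001, 0.708, 0.706, 0.001]
wrist_force: [0.8, -0.2, 0.3]
opening: 0.0855
finger_force: 0.0
```

arm_command --commands '[[[0, 0, 0, -0.95], [0, 0, 0, -0.95], [0, 0, 0, -0.95], [0, 0, 0, -0.95], [0, 0, 0, -0.95], [0, 0, 0, -0.95], [0, 0, 0, -0.95], [0, 0, 0, -0.95], [0, 0, 0, -0.95], [0, 0, 0, -0.95], [0, 0, 0, -0.95], [0, 0, 0, -0.95], [0, 0, 0, -0.95], [0, 0, 0, -0.95], [0, 0, 0, -0.95], [0, 0, 0, -0.95], [0, 0, 0, -0.95], [0, 0, 0, -0.9], [0, 0, 0, 0]]]'

```text
time: 15.35
tool_pos: [0.6095, 0.1626, 0.3244]
ee_rot: [0.001, 0.042, 0.999, 0.0]
wrist_force: [0.3, -0.2, -0.2]
opening: 0.0852
finger_force: 0.0
```

```bash
python3 - <<'E'
from h import *; from rig import arm,viewer
go(arm.sense(),[.609,.1626,.15],85.1)
c=viewer.get_calibration("wrist"); np.save("w4.npy",c)
T=flat([.5888,.1643,-.086],.105); p=proj(T([[0,0,40]]),c)[0].astype(int); print(p)
for n in ("top","scene","wrist"): cv2.imwrite(f"pics/{n}4.png",viewer.camera(n))
t=cv2.imread("pics/top4.png");s=cv2.imread("pics/scene4.png");w=cv2.imread("pics/wrist4.png")
P=np.array([.37,-.12,.08])
for n,i in(("top",t),("scene",s)): print(n,proj(P,viewer.get_calibration(n)))
x,y=np.clip(p[0]-75,0,490),np.clip(p[1]-130,0,280); print(x,y)
o=np.hstack([cv2.resize(w[y:y+200,x:x+133],(399,600),interpolation=2),np.vstack([cv2.resize(t[258:330,330:426],(400,300),interpolation=2),cv2.resize(s[150:222,255:351],(400,300),interpolation=2)])])
cv2.imwrite("pics/m5.png",o)
E
```

```text
t 15.35 tcp [0.6095 0.1626 0.3244] yaw_y 85.18 open 0.0852 F [ 0.3 -0.2 -0.2] 0.0
shift units [ 1.400e-02 -1.000e-03  3.489e+00] turn units 0.02
[324 189]
top [[359.54712964 299.86074819]]
scene [[281.61188919 186.12163443]]
249 59
```

```bash
python3 - <<'E'
from h import *; from rig import arm,viewer
def ray(c,px,z):
    d=rot(c['orientation'])@np.array([(px[0]-c['cx'])/c['fx'],-(px[1]-c['cy'])/c['fy'],-1]); return c['xyz']+d*(z-c['xyz'][2])/d[2]
s=viewer.get_calibration("scene");t=viewer.get_calibration("top")
p=ray(s,(292.5,161),.165);print(p)
T=flat([p[0],p[1],1.5708],0); Q=T([[45,45,0],[-45,45,0],[-45,-45,0],[45,-45,0],[68,0,155]]);print(proj(Q,t),proj(Q,s))
E
```

```text
[ 0.36118236 -0.09075777  0.165     ]
[[329.495808   319.37685137]
 [362.63609253 319.78010826]
 [362.81737139 286.51501101]
 [329.86242654 286.07759787]
 [322.74432948 303.0521094 ]] [[314.83013112 197.98008731]
 [282.83329868 192.33381073]
 [273.47995034 216.15687724]
 [306.63737726 222.23600418]
 [319.52583124 168.55221627]]
```

```bash
python3 - <<'E'
import cv2,numpy as np
t=cv2.imread("pics/top4.png");s=cv2.imread("pics/scene4.png");w=cv2.imread("pics/wrist4.png")
o=np.hstack([cv2.resize(w[59:259,249:382],(399,600),interpolation=2),np.vstack([cv2.resize(t[265:337,300:396],(400,300),interpolation=2),cv2.resize(s[157:229,255:351],(400,300),interpolation=2)])])
cv2.imwrite("pics/m5.png",o)
E
```

View pics/m5.png

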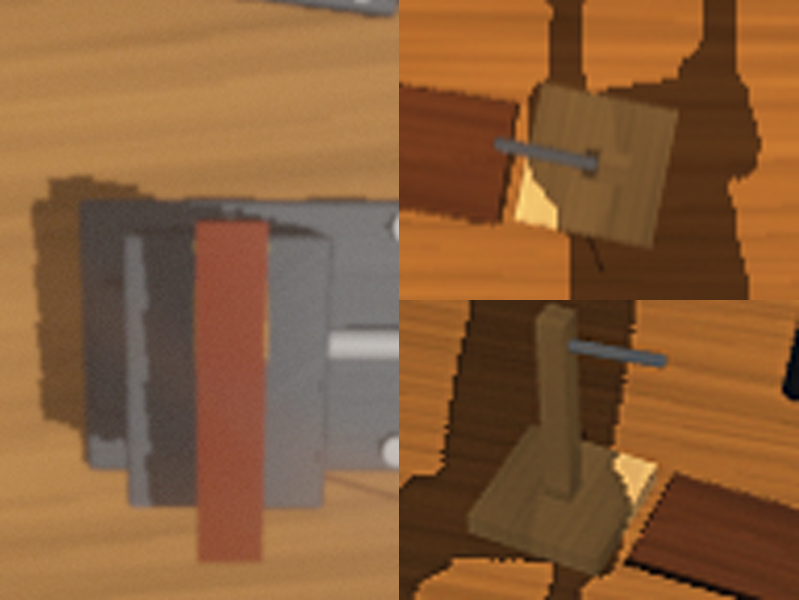

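```bash
python3 - <<'E'
from h import *; from rig import arm,viewer
np.set_printoptions(precision=4,suppress=True)
t=viewer.get_calibration("top"); s=viewer.get_calibration("scene"); w=np.load("w4.npy",allow_pickle=True).item()
m=np.array([[45,-45,16],[-45,-45,16],[-45,45,16],[45,45,16],[68,0,155]])
pt=np.array([(143,82),(278,112),(253,247),(118,222),(97,146)])*.24+[300,265]-.38
ps=np.array([(203,256),(70,220),(133,125),(257,162),(264,61)])*.24+[255,157]-.38
v,r=fit(lambda v:flat(v,0),[(t,m,pt),(s,m,ps)],[.36,-.1,1.5]);print("stand",v,np.degrees(v[2]));print(r)
print(flat(v,0)([[9,0,145],[40,0,150.25],[68,0,155]]))
q=np.array([[-50,-10,40],[-50,10,40],[50,10,40],[50,-10,40]])
pw=np.array([(196,222),(268,222),(263,562),(197,561)])/3+[249,59]-.33
v,r=fit(lambda v:flat(v,.105),[(w,q,pw)],[.59,.164,-.086]);print("square",v,np.degrees(v[2]));print(r)
print("eye,grip",flat(v,.105)([[-20,0,20],[22,0,25]]))
E
```

```text
stand [ 0.358  -0.0915  1.401 ] 80.26899891091665
[[-0.4998  0.3002]
 [-0.142  -0.8146]
 [ 0.0421 -0.1307]
 [-0.5058 -0.2465]
 [ 0.5901  0.0031]
 [-0.5203  0.5382]
 [ 0.1214 -1.0062]
 [-0.2969 -0.5344]
 [ 0.3211  0.0707]
 [ 0.0586 -0.5352]]
[[ 0.3595 -0.0826  0.145 ]
 [ 0.3648 -0.0521  0.1502]
 [ 0.3695 -0.0245  0.155 ]]
square [ 0.5913  0.1653 -0.0877] -5.02449619207952
[[ 0.0622 -0.0943]
 [-0.0495 -0.0046]
 [-0.1255 -0.0682]
 [ 0.1113  0.1864]]
eye,grip [[0.5714 0.1671 0.125 ]
 [0.6133 0.1634 0.13  ]]
```

The stand is upright, just clear of the panel, and the fits are good to under 1 px. Now the grasp on the square's far half.

arm_command --commands '[[[-0.074, 0.022, 0, 0.04], [0, 0, 0.34, 0], [0, 0, 0.34, 0], [0, 0, 0.34, 0], [0, 0, 0.34, 0], [0, 0, 0.34, 0], [0, 0, 0.34, 0], [0, 0, 0.34, 0], [0, 0, 0.34, 0], [0, 0, 0.34, 0], [0, 0, 0.34, 0], [0, 0, 0.34, 0], [0, 0, 0.34, 0], [0, 0, 0.15, 0], [0, 0, 0, 0], [0, 0, 0, 0]]]'

```text
time: 17.1
tool_pos: [0.6134, 0.1635, 0.1123]
ee_rot: [0.0, 0.044, 0.999, 0.0]
wrist_force: [0.5, -0.6, 0.6]
opening: 0.0854
finger_force: 0.0
```

arm_command --commands '[[[0, 0, 0, 0], [0, 0, 0, 0], [0, 0, 0, 0], [0, 0, 0, 0], [0, 0, 0, 0], [0, 0, 0, 0], [0, 0, 0, 0], [0, 0, 0, 0], [0, 0, 0, 0], [0, 0, 0, 0]]]' --hand 1

```text
time: 18.1
tool_pos: [0.6133, 0.1636, 0.1122]
ee_rot: [0.0, 0.044, 0.999, 0.0]
wrist_force: [1.0, 0.7, 3.8]
opening: 0.0193
finger_force: 59.1
```

arm_command --commands '[[[0, 0, -0.1, 0], [0, 0, -0.2, 0], [0, 0, -0.2, 0], [0, 0, -0.2, 0], [0, 0, -0.2, 0], [0, 0, -0.2, 0], [0, 0, -0.2, 0], [0, 0, -0.2, 0], [0, 0, -0.3, 0], [0, 0, -0.4, 0], [0, 0, -0.4, 0], [0, 0, -0.4, 0], [0, 0, -0.4, 0], [0, 0, 0, 0]]]'

```text
time: 19.5
tool_pos: [0.6138, 0.1636, 0.2865]
ee_rot: [0.003, 0.044, 0.999, 0.001]
wrist_force: [0.5, 0.3, -0.8]
opening: 0.0193
finger_force: 58.5
```

```bash
python3 - <<'E'
from h import *; from rig import arm
s=arm.sense(); M=rot(s['ee_rot'])
go(s,[.3695+.0414,-.0245+.03-.0072,s['tool_pos'][2]],80.3)
E
```

```text
t 19.5 tcp [0.6138 0.1636 0.2865] yaw_y 84.95 open 0.0193 F [ 0.5  0.3 -0.8] 58.53556036949158
shift units [ 3.752 -3.651 -0.031] turn units 0.93
```

arm_command --commands '[[[0, 0, 0, 0.93], [0.287, -0.328, 0, 0], [0.287, -0.328, 0, 0], [0.287, -0.328, 0, 0], [0.287, -0.328, 0, 0], [0.287, -0.328, 0, 0], [0.287, -0.328, 0, 0], [0.287, -0.328, 0, 0], [0.287, -0.328, 0, 0], [0.287, -0.328, 0, 0], [0.287, -0.328, 0, 0], [0.287, -0.328, 0, 0], [0.287, -0.328, 0, 0], [0, 0, 0.4, 0], [0, 0, 0.4, 0], [0, 0, 0.4, 0], [0, 0, 0.4, 0], [0, 0, 0.4, 0], [0, 0, 0.4, 0], [0, 0, 0, 0]]]'

```text
time: 21.5
tool_pos: [0.4084, -0.0014, 0.158]
ee_rot: [-0.003, 0.085, 0.996, -0.0]
wrist_force: [-1.2, 0.0, -1.5]
opening: 0.0195
finger_force: 58.6
```

```bash
python3 - <<'E'
from h import *; from rig import arm,viewer
s=arm.sense(); th=np.radians(80.3); d=np.array([np.cos(th),np.sin(th)]); sx=np.array([np.sin(th),-np.cos(th)])
tip=np.array([.3695,-.0245]); e=tip+.03*d; g=e+.042*sx
go(s,[*g,.160-.0128],80.3); np.set_printoptions(precision=1,suppress=True)
e3=np.r_[s['tool_pos'][:2]-.042*sx, s['tool_pos'][2]+.0128]
for n in("top","scene","wrist"):
    c=viewer.get_calibration(n); cv2.imwrite(f"pics/{n}6.png",viewer.camera(n)); print(n,"tip",proj([*tip,.155],c),"eye",proj(e3,c))
E
```

```text
t 21.5 tcp [ 0.4084 -0.0014  0.158 ] yaw_y 80.29 open 0.0195 F [-1.2  0.  -1.5] 58.61298680305481
shift units [-0.152  0.013  0.215] turn units -0.0
top tip [[323.5 299.7]] eye [[311.3 300.5]]
scene tip [[318.  170.7]] eye [[330.5 167.3]]
wrist tip [[254.8 223.6]] eye [[325.3 215. ]]
```

arm_command --commands '[[[-0.15, 0.01, 0.21, 0], [0, 0, 0, 0], [0, 0, 0, 0], [0, 0, 0, 0]]]'

```text
time: 22.05
tool_pos: [0.4178, -0.0023, 0.1515]
ee_rot: [0.0, 0.085, 0.996, -0.0]
wrist_force: [-0.0, -0.2, -0.8]
opening: 0.019
finger_force: 58.6
```

```bash
python3 - <<'E'
from h import *; from rig import arm,viewer
np.set_printoptions(precision=1,suppress=True)
s=arm.sense(); th=np.radians(80.3); d=np.array([np.cos(th),np.sin(th)]); sx=np.array([np.sin(th),-np.cos(th)])
go(s,[.3695,-.0245,.15]); e3=np.r_[s['tool_pos'][:2]-.042*sx, s['tool_pos'][2]+.0128]
o=[]
sq=lambda P:np.array(P)/1000.@np.array([[*sx,0],[*d,0],[0,0,1]])+e3
for n,(x,y) in (("scene",(280,130)),("wrist",(230,140)),("top",(270,265))):
    c=viewer.get_calibration(n); np.save(n+"7.npy",c); i=viewer.camera(n); cv2.imwrite(f"pics/{n}7.png",i)
    print(n,"tip",proj([.3695,-.0245,.155],c),"root",proj([.3595,-.0826,.145],c)); print(proj(sq([[-30,10,20],[-30,-10,20],[70,10,20],[70,-10,20],[0,10,0],[0,-10,0],[-30,-10,-95],[5,0,-95]]),c))
    w,h=(133,100) if n!="wrist" else (240,180)
    o.append(cv2.resize(i[y:y+h,x:x+w],(400,300),interpolation=2))
cv2.imwrite("pics/m7.png",np.vstack([np.hstack(o[:2]),np.hstack([o[2],o[2]*0])]))
E
```

```text
t 22.05 tcp [ 0.4 -0.   0.2] yaw_y 80.29 open 0.019 F [-0.  -0.2 -0.8] 58.63572120666504
shift units [ 0.9 -0.6  0. ] turn units None
scene tip [[318.  170.7]] root [[296.1 167.1]]
[[338.  159. ]
 [330.3 156.7]
 [321.8 186.1]
 [313.8 183.6]
 [333.1 173. ]
 [325.4 170.7]
 [329.4 190.3]
 [327.8 200.5]]
wrist tip [[247.6 210.4]] root [[109.1 204.7]]
[[361.3 137.5]
 [291.6 137.5]
 [352.8 419.1]
 [298.5 419. ]
 [353.3 221.2]
 [298.2 221.2]
 [307.6 130.2]
 [324.7 189.9]]
top tip [[323.5 299.7]] root [[346.8 304. ]]
[[305.4 308.2]
 [313.5 309.7]
 [312.9 267.4]
 [321.  268.9]
 [307.6 295.9]
 [315.7 297.4]
 [313.  308.9]
 [311.7 294.9]]
```

View pics/m7.png

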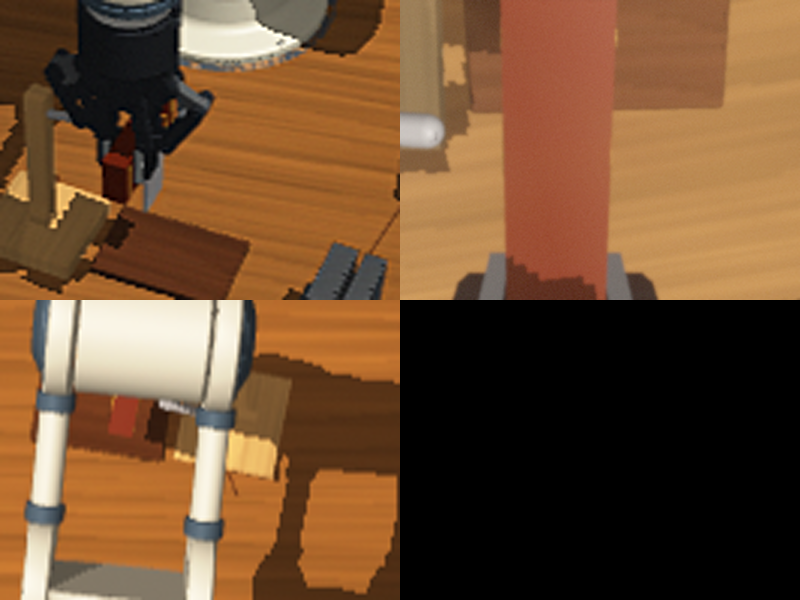

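The wrist crop shows the peg tip near full-image (249,218), against a prediction of row 210. So the peg sits about 3 mm farther out than fitted. I'll measure the peg and the stock's near end in the same picture.

```bash
python3 - <<'E'
from h import *
from rig import arm
i=cv2.imread("pics/wrist7.png").astype(int); c=np.load("wrist7.npy",allow_pickle=True).item()
red=(i[:,:,2]-i[:,:,1]>60)&(i[:,:,2]-i[:,:,0]>60)&(i[:,:,1]<100)
for x in (305,325,345): r=np.where(red[:300,x])[0]; print(x,r.min() if len(r) else None, i[max(r.min()-3,0):r.min()+3,x].tolist())
hsv=cv2.cvtColor(i.astype(np.uint8),cv2.COLOR_BGR2HSV)
for x in range(150,256,10): 
    r=np.where((hsv[150:280,x,1]<60)&(hsv[150:280,x,2]>90))[0]+150; print(x,(r.min(),r.max(),len(r)) if len(r) else None,end="; ")
def ray(px,z):
    d=rot(c['orientation'])@np.array([(px[0]-c['cx'])/c['fx'],-(px[1]-c['cy'])/c['fy'],-1]); return c['xyz']+d*(z-c['xyz'][2])/d[2]
print();print(ray((248,218),.155),c['xyz'],arm.sense()['tool_pos'])
E
```

```text
305 138 [[44, 60, 102], [28, 45, 87], [35, 50, 101], [47, 65, 130], [56, 81, 155], [63, 88, 164]]
325 139 [[36, 51, 90], [31, 51, 99], [48, 70, 127], [59, 83, 155], [66, 91, 168], [65, 92, 170]]
345 139 [[33, 50, 95], [31, 50, 94], [41, 61, 118], [59, 84, 152], [68, 96, 169], [69, 95, 172]]
150 (np.int64(202), np.int64(221), 20); 160 (np.int64(203), np.int64(221), 19); 170 (np.int64(204), np.int64(222), 19); 180 (np.int64(204), np.int64(223), 20); 190 (np.int64(205), np.int64(224), 20); 200 (np.int64(206), np.int64(224), 19); 210 (np.int64(206), np.int64(225), 20); 220 (np.int64(207), np.int64(226), 20); 230 (np.int64(207), np.int64(227), 21); 240 (np.int64(208), np.int64(228), 21); 250 (np.int64(209), np.int64(227), 19); 
[ 0.37246669 -0.02505131  0.155     ] [0.3428172  0.00958644 0.29420204] [ 0.41775435 -0.00228293  0.15156802]
```

```bash
python3 - <<'E'
from h import *
from rig import arm,viewer
c=np.load("wrist7.npy",allow_pickle=True).item()
def ray(px,z):
    d=rot(c['orientation'])@np.array([(px[0]-c['cx'])/c['fx'],-(px[1]-c['cy'])/c['fy'],-1]); return c['xyz']+d*(z-c['xyz'][2])/d[2]
a,b=ray((150,211.5),.148),ray((240,218),.1545); tip=ray((254,219),.155); print(a,b,tip); h=np.arctan2(*(b-a)[1::-1]); print("heading",np.degrees(h))
tip=b+(b-a)/np.linalg.norm((b-a)[:2])*.003; tip[2]=.155
# scene-camera check of the tip
print(proj(tip,viewer.get_calibration("scene")))
s=arm.sense(); d=np.r_[np.cos(h),np.sin(h)]; sx=np.r_[np.sin(h),-np.cos(h)]
M=rot(s['ee_rot']); th=np.arctan2(M[1,1],M[0,1]); sq=np.r_[np.sin(th),-np.cos(th)]
e=s['tool_pos'][:2]-.042*sq
print("eye-tip: along",(e-tip[:2])@d,"lateral(+x)",(e-tip[:2])@sx,"z",s['tool_pos'][2]+.0128-.155)
g=tip[:2]+.03*d+.042*sx
go(s,[*g,.160-.0128],np.degrees(h))
E
```

```text
[ 0.36462644 -0.06533953  0.148     ] [ 0.37204899 -0.02824671  0.1545    ] [ 0.37324862 -0.02284584  0.155     ]
heading 78.68415094268886
[[317.4113682  171.53838399]]
eye-tip: along 0.03024789214779836 lateral(+x) -0.0022611187821076064 z 0.009368019302256697
t 22.2 tcp [ 0.4178 -0.0023  0.1516] yaw_y 80.29 open 0.0193 F [-0.1  0.6 -2.1] 58.6346572637558
shift units [-0.045 -0.03   0.087] turn units 0.32
```

arm_command --commands '[[[0, 0, 0, 0.32], [-0.045, -0.03, 0.087, 0], [0, 0, 0, 0], [0, 0, 0, 0], [0, 0, 0, 0]]]'

```text
time: 22.7
tool_pos: [0.4196, -0.0042, 0.1469]
ee_rot: [-0.0, 0.099, 0.995, 0.0]
wrist_force: [-0.3, -0.4, -1.8]
opening: 0.0192
finger_force: 58.7
```

arm_command --commands '[[[0, -0.1, 0.017, 0], [0, -0.1, 0.017, 0], [0, -0.1, 0.017, 0], [0, -0.1, 0.017, 0], [0, -0.1, 0.017, 0], [0, -0.1, 0.017, 0], [0, -0.1, 0.017, 0], [0, 0, 0, 0], [0, 0, 0, 0]]]'

```text
time: 23.6
tool_pos: [0.4127, -0.0386, 0.141]
ee_rot: [0.0, 0.099, 0.995, 0.0]
wrist_force: [0.7, -0.2, -0.8]
opening: 0.0191
finger_force: 58.8
```

```bash
python3 - <<'E'
from h import *
from rig import arm,viewer
s=arm.sense(); h=np.radians(78.68); d=np.r_[np.cos(h),np.sin(h)]; sx=np.r_[np.sin(h),-np.cos(h)]
tip=np.r_[.37264,-.0253]; g=tip-.028*d+.042*sx
go(s,[*g,.1503-.0128],78.68)
i=viewer.camera("wrist"); cv2.imwrite("pics/wrist8.png",i); hsv=cv2.cvtColor(i,cv2.COLOR_BGR2HSV)
for x in range(170,290,10):
    r=np.where((hsv[150:280,x,1]<60)&(hsv[150:280,x,2]>90))[0]+150; print(x,(r.min(),r.max()) if len(r) else None,end="; ")
c=viewer.get_calibration("wrist"); print(proj([[*tip,.155],[*(tip-.0285*d),.150],[*(tip-.05*d),.1465]],c))
E
```

```text
t 23.6 tcp [ 0.4127 -0.0386  0.141 ] yaw_y 78.67 open 0.0191 F [ 0.7 -0.2 -0.8] 58.81884276866913
shift units [-0.002 -0.457  0.07 ] turn units -0.0
170 None; 180 (np.int64(213), np.int64(216)); 190 (np.int64(206), np.int64(226)); 200 (np.int64(207), np.int64(226)); 210 (np.int64(207), np.int64(227)); 220 (np.int64(207), np.int64(228)); 230 (np.int64(208), np.int64(228)); 240 (np.int64(208), np.int64(228)); 250 (np.int64(208), np.int64(229)); 260 (np.int64(209), np.int64(229)); 270 (np.int64(209), np.int64(230)); 280 (np.int64(210), np.int64(229)); [[339.677286   222.200872  ]
 [262.63152699 218.7426185 ]
 [207.75507702 216.45990351]]
```

arm_command --commands '[[[0, -0.1, 0.016, 0], [0, -0.1, 0.016, 0], [0, -0.1, 0.016, 0], [0, -0.1, 0.016, 0], [0, -0.06, 0.006, 0], [0, 0, 0, 0], [0, 0, 0.04, 0], [0, 0, 0.04, 0], [0, 0, 0, 0], [0, 0, 0, 0]]]'

```text
time: 24.65
tool_pos: [0.4082, -0.0609, 0.1334]
ee_rot: [-0.0, 0.098, 0.995, 0.0]
wrist_force: [-0.2, 0.4, -1.0]
opening: 0.0192
finger_force: 58.8
```

arm_command --commands '[[[0, 0, 0.01, 0], [0, 0, 0.01, 0], [0, 0, 0, 0], [0, 0, 0, 0]]]'

```text
time: 25.05
tool_pos: [0.4083, -0.061, 0.1326]
ee_rot: [0.0, 0.098, 0.995, 0.0]
wrist_force: [0.3, 0.4, -0.3]
opening: 0.0188
finger_force: 58.8
```

Forces are still noise level, so I'll keep lowering in small steps until the peg takes the weight.

arm_command --commands '[[[0, 0, 0.012, 0], [0, 0, 0.012, 0], [0, 0, 0, 0], [0, 0, 0, 0]]]'

```text
time: 25.45
tool_pos: [0.4084, -0.061, 0.132]
ee_rot: [0.0, 0.098, 0.995, 0.0]
wrist_force: [-2.1, 0.7, 5.7]
opening: 0.0192
finger_force: 59.7
```

arm_command --commands '[[[0, 0, 0.012, 0], [0, 0, 0, 0], [0, 0, 0, 0]]]'

```text
time: 25.75
tool_pos: [0.4084, -0.061, 0.1318]
ee_rot: [0.001, 0.098, 0.995, 0.0]
wrist_force: [-1.7, 1.7, 7.9]
opening: 0.0191
finger_force: 60.2
```

arm_command --commands '[[[0, 0, 0.012, 0], [0, 0, 0, 0], [0, 0, 0, 0]]]'

```text
time: 26.05
tool_pos: [0.4085, -0.0609, 0.1318]
ee_rot: [0.001, 0.098, 0.995, 0.0]
wrist_force: [-2.6, 2.4, 9.7]
opening: 0.0193
finger_force: 60.5
```

arm_command --commands '[[[0, 0, -0.022, 0], [0, 0, 0, 0], [0, 0, 0, 0]]]'

```text
time: 26.35
tool_pos: [0.4084, -0.061, 0.132]
ee_rot: [0.0, 0.098, 0.995, 0.0]
wrist_force: [-1.8, 0.6, 7.9]
opening: 0.0192
finger_force: 59.8
```

arm_command --commands '[[[0, 0, 0, 0], [0, 0, 0, 0], [0, 0, 0, 0], [0, 0, 0, 0], [0, 0, 0, 0], [0, 0, 0, 0], [0, 0, 0, 0], [0, 0, 0, 0]]]' --hand 0.4

```text
time: 27.15
tool_pos: [0.4082, -0.061, 0.1312]
ee_rot: [0.0, 0.099, 0.995, -0.0]
wrist_force: [0.2, -0.4, -0.2]
opening: 0.0511
finger_force: 0.0
```

arm_command --commands '[[[0, 0, -0.1, 0], [0, 0, -0.2, 0], [0, 0, -0.3, 0], [0, 0, -0.4, 0], [0, 0, -0.5, 0], [0, 0, -0.5, 0], [0, 0, -0.5, 0], [0, 0, -0.5, 0], [0, 0, 0, 0], [0, 0, 0, 0]]]'

```text
time: 28.15
tool_pos: [0.4085, -0.0611, 0.2825]
ee_rot: [0.001, 0.099, 0.995, -0.0]
wrist_force: [-0.0, 0.2, 0.7]
opening: 0.0511
finger_force: 0.0
```

arm_command --commands '[[[-0.4, 0.4, 0, 0], [-0.4, 0.4, 0, 0], [-0.4, 0.4, 0, 0], [-0.4, 0.4, 0, 0], [-0.4, 0.4, 0, 0], [-0.4, 0.4, 0, 0], [-0.4, 0.4, 0, 0], [-0.4, 0.4, 0, 0], [0, 0, 0, 0], [0, 0, 0, 0], [0, 0, 0, 0], [0, 0, 0, 0], [0, 0, 0, 0], [0, 0, 0, 0], [0, 0, 0, 0], [0, 0, 0, 0]]]'

```text
time: 29.75
tool_pos: [0.5964, 0.0644, 0.2813]
ee_rot: [0.0, 0.099, 0.995, 0.0]
wrist_force: [-0.4, 0.0, 1.6]
opening: 0.0511
finger_force: 0.0
```

```bash
python3 - <<'E'
from h import *
from rig import arm,viewer
np.set_printoptions(precision=1,suppress=True)
h=np.radians(78.68); d=np.r_[np.cos(h),np.sin(h)]; sx=np.r_[np.sin(h),-np.cos(h)]; tip=np.r_[.37264,-.0253]
e=np.r_[tip-.028*d,.1448]
sq=lambda P:np.array(P)/1000.@np.array([[*sx,0],[*d,0],[0,0,1]])+e
print(arm.sense()['tool_pos'])
prev={}
for k in range(6):
  for n in("scene","top"):
    i=viewer.camera(n).astype(int); 
    if k==0: cv2.imwrite(f"pics/{n}9.png",i.astype(np.uint8))
    hsv=cv2.cvtColor(i.astype(np.uint8),cv2.COLOR_BGR2HSV)
    m=((hsv[:,:,0]<7)|(hsv[:,:,0]>174))&(hsv[:,:,1]>150)&(hsv[:,:,2]>50)
    c=viewer.get_calibration(n); P=proj(sq([[-30,10,20],[-30,-10,20],[70,10,20],[70,-10,20],[70,10,-20],[70,-10,-20],[-30,-10,-20],[-30,10,-20]]),c)
    lo=P.min(0)-12; hi=P.max(0)+12
    y,x=np.where(m); k2=(x>lo[0])&(x<hi[0])&(y>lo[1])&(y<hi[1]); x,y=x[k2],y[k2]
    if len(x): print(n,len(x),"mean",x.mean().round(2),y.mean().round(2),"box",x.min(),y.min(),x.max(),y.max(),"pred box",P.min(0),P.max(0))
E
```

```text
[0.6 0.1 0.3]
scene 71 mean 301.49 186.51 box 294 158 312 197 pred box [290.3 156.5] [315.9 196.8]
top 332 mean 336.71 292.92 box 329 273 343 313 pred box [328.  271.9] [345.  313.7]
scene 66 mean 301.67 186.65 box 294 158 312 197 pred box [290.3 156.5] [315.9 196.8]
top 334 mean 336.76 292.85 box 329 273 343 313 pred box [328.  271.9] [345.  313.7]
scene 66 mean 301.5 187.23 box 294 159 312 197 pred box [290.3 156.5] [315.9 196.8]
top 334 mean 336.71 293.01 box 329 273 343 313 pred box [328.  271.9] [345.  313.7]
scene 65 mean 301.66 186.78 box 292 158 312 197 pred box [290.3 156.5] [315.9 196.8]
top 331 mean 336.7 293.0 box 329 273 343 313 pred box [328.  271.9] [345.  313.7]
scene 66 mean 301.41 187.14 box 294 159 312 197 pred box [290.3 156.5] [315.9 196.8]
top 333 mean 336.77 292.81 box 329 273 343 313 pred box [328.  271.9] [345.  313.7]
scene 67 mean 301.7 186.64 box 294 158 312 197 pred box [290.3 156.5] [315.9 196.8]
top 332 mean 336.73 293.0 box 329 273 343 313 pred box [328.  271.9] [345.  313.7]
```

The square hangs where predicted, with at most a tiny swing. I'll let it settle, check again and hand in.

arm_command --commands '[[[0, 0, 0, 0], [0, 0, 0, 0], [0, 0, 0, 0], [0, 0, 0, 0], [0, 0, 0, 0], [0, 0, 0, 0], [0, 0, 0, 0], [0, 0, 0, 0], [0, 0, 0, 0], [0, 0, 0, 0], [0, 0, 0, 0], [0, 0, 0, 0], [0, 0, 0, 0], [0, 0, 0, 0], [0, 0, 0, 0], [0, 0, 0, 0], [0, 0, 0, 0], [0, 0, 0, 0], [0, 0, 0, 0], [0, 0, 0, 0]]]'

```text
time: 32.35
tool_pos: [0.5965, 0.0645, 0.2812]
ee_rot: [-0.0, 0.099, 0.995, 0.0]
wrist_force: [0.0, 0.6, -0.2]
opening: 0.0513
finger_force: 0.0
```

arm_command --commands '[[[0, 0, 0, 0], [0, 0, 0, 0], [0, 0, 0, 0], [0, 0, 0, 0], [0, 0, 0, 0], [0, 0, 0, 0], [0, 0, 0, 0], [0, 0, 0, 0], [0, 0, 0, 0], [0, 0, 0, 0], [0, 0, 0, 0], [0, 0, 0, 0], [0, 0, 0, 0], [0, 0, 0, 0], [0, 0, 0, 0], [0, 0, 0, 0], [0, 0, 0, 0], [0, 0, 0, 0], [0, 0, 0, 0], [0, 0, 0, 0]]]'

```text
time: 34.35
tool_pos: [0.5965, 0.0645, 0.2812]
ee_rot: [-0.0, 0.099, 0.995, 0.0]
wrist_force: [0.0, 0.2, -0.3]
opening: 0.0512
finger_force: 0.0
```

arm_command --commands '[[[0, 0, 0, 0], [0, 0, 0, 0], [0, 0, 0, 0], [0, 0, 0, 0], [0, 0, 0, 0], [0, 0, 0, 0], [0, 0, 0, 0], [0, 0, 0, 0], [0, 0, 0, 0], [0, 0, 0, 0], [0, 0, 0, 0], [0, 0, 0, 0], [0, 0, 0, 0], [0, 0, 0, 0], [0, 0, 0, 0], [0, 0, 0, 0], [0, 0, 0, 0], [0, 0, 0, 0], [0, 0, 0, 0], [0, 0, 0, 0]]]'

```text
time: 36.35
tool_pos: [0.5965, 0.0645, 0.2812]
ee_rot: [-0.0, 0.099, 0.995, -0.0]
wrist_force: [-0.5, -0.4, 0.5]
opening: 0.0512
finger_force: 0.0
```

```bash
python3 - <<'E'
from h import *
from rig import arm,viewer
a=cv2.imread("pics/top9.png"); f=[viewer.camera("top") for _ in range(8)]
for i in f:
    hsv=cv2.cvtColor(i,cv2.COLOR_BGR2HSV)[262:325,318:355]
    y,x=np.where(((hsv[:,:,0]<7)|(hsv[:,:,0]>174))&(hsv[:,:,1]>150)&(hsv[:,:,2]>50)); print(len(x),x.mean().round(2),y.mean().round(2),x.min()+318,x.max()+318,y.min()+262,y.max()+262)
# other things moved since the start?
b=cv2.imread("pics/top0.png")
for n,(x,y,w,h) in dict(carcass=(270,105,75,65),panel=(278,280,48,40),mallet=(165,148,38,38),jar=(440,175,38,30),strip=(300,183,14,62),cup=(148,262,34,34)).items():
    print(n,round(cv2.absdiff(f[-1],b)[y:y+h,x:x+w].mean(),1))
print(arm.sense()['time'])
E
```

```text
330 18.71 30.85 329 343 273 313
331 18.73 30.98 329 343 273 313
332 18.74 30.81 329 343 273 313
330 18.72 30.91 329 343 273 313
333 18.7 30.94 329 343 273 313
330 18.69 30.97 329 343 273 313
333 18.77 30.82 329 343 273 313
333 18.72 30.86 329 343 273 313
carcass 29.9
panel 94.7
mallet 2.9
jar 3.4
strip 61.7
cup 2.4
36.75
```

```bash
python3 -c "
from rig import arm
print(arm.hand_in())"
```

```text
the job is handed in; nothing more can be done
None
```

I stood the stand upright and hung the try square by its eye on the peg. It was still in the last frames, and I handed the job in at about 37 s. The stand slipped from the grip and landed upright rather than being set down. The arm blocked my final image check of the panel, strip and carcass, and I didn't check the offcut.

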